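Clamp the inspection nest with a T-bolt

ROBOT

A 6-joint arm with a two-finger parallel gripper is mounted at the origin on the work surface. World frame = base frame: x ahead of the robot, y to its left, z up, the work surface at z = 0. Lengths are in m, angles in degrees, forces in N, time in s.
With the tool pointing down it reaches from about 0.4 to 0.825 m from the base axis. Payload 7 kg.
Tool frame: the origin (TCP) lies at the centre of the arm's flange, where the gripper is bolted on; the fingertips stand 178 mm ahead of it and the grasp point (between the pads) lies 159 mm ahead of it (ctrl.hold_point_z is the distance from the TCP to the grasp point, in m); z points along the fingers, y is the line along which they close (so a half turn about z gives the same grasp; the last joint's range is limited). The gripper opens to 88 mm and grips with 3 to 60 N. Pads are 19 mm wide; open, the fingers measure 130 mm over their backs; the gripper's body (78 mm by 193 mm) begins 47 mm behind the grasp point.
Start: joints at [-47.149, 20.546, 0.682, 0, -70.136, -16.507], TCP at [0.3, -0.605, 0.405] pointing down, gripper open.
Joint ranges: [-176.03, 176.03], [-82.01, 121.73], [-58.28, 71.71], [-173.87, 95.51], [-174.79, -0.11], [-173.66, 173.66]. Speed limits (degrees/s): [136.94, 136.94, 172.46, 180, 180, 180].

INTERFACE

Orientations are given as [roll, pitch, yaw] about the fixed x, y, z axes, in that order (R = Rz(yaw) Ry(pitch) Rx(roll)).
In Python, from plant import ctrl gives the robot as it stands.
- The arm moves only by the shell command python3 -m inch 'ROWS'. ROWS is JSON, one flat list of numbers, 7 for each row, row after row: the closure, from 0 (fully open) to 1 (shut), then the shift along the tool's x, y, z in mm, then the turn, a rotation vector about the tool's x, y, z in degrees. In form: [hand, x, y, z, wx, wy, wz, hand, x, y, z, wx, wy, wz, ...]. A call has 1 to 5 rows; each row is the pose to reach, as a shift and turn from the pose commanded when the call began, along the tool's axes at that moment; what a row does not reach only later rows make up. A row lasts 1/10 s, in which the tool goes at most 50 mm and 8.59 degrees, less where a joint would pass 70% of its speed; a pose out of reach is approached as far as the arm can. A call with a gripper value outside its range is refused whole. The fingers move at their own pace and stop on an object; the grip force is fixed at half the most. Time passes only in rows, so rows that repeat a pose let the fingers close. It gives the time, the measured TCP pose, the force, the opening and the grip force at its end, in the units of the state.
- ctrl.get_obs(): the state, without advancing time (a new reading comes with each control period).
- ctrl.snapshot(name): name is "scene" or "side" or "wrist"; returns a dict with "frame" (420x560x3 uint8, red, green, blue), "K" (3x3 intrinsics, pixels), "k1" (the pictures are not rectified: a ray, as slopes to the right and down, at radius r is drawn at 1 + k1 r^2 times it, then the intrinsics apply), "R" (3x3) and "t" (3): a world point X has camera coordinates R X + t. Camera axes: x right, y down, z forward; pixel columns grow to the right and rows downward; lengths in m; the calibration is good to about 2 mm. A picture is of the moment at which its call begins. There is no depth.
- ctrl.close_job(): hands the job in; it is judged then, once.
Trained networks look in a picture, given as the dict that the camera call returned (one of the last four; its "shot" number tells which), for a name from the list of things; names that differ only in an ending like _2 or _b are one class to them, and where a whole thing is asked for, a point or a joint stands for the part that bears it (a point fixed in the world has none). Each returns a list of dicts, best first, with "p" (0 to 1); they miss things now and then, are a little off and sometimes report something else, mostly with a low value. They report only what shows in the picture. A call takes as long as a camera call. They do not tell look-alikes from the thing itself.
- ctrl.recognise(picture, thing): "location" ([x, y, z] in m, in world coordinates, good to about 4 mm: the middle of the surface that is visible of it).
- ctrl.trace(picture, thing): "pixels" (420x560 bool, what is visible of it).
- ctrl.mark_of(picture, thing): "location" ([x, y, z] in m, in world coordinates, good to about 4 mm: a listed point, or the origin of a listed thing).
The state is a dict: "clock": time; "joint_pos": joint angles; "qvel": joint speeds; "tau": joint torques, N m; "tool_pos": TCP position; "orientation": TCP orientation; "force": force on the tool from outside, world axes, zero at the start; "moment": the same for the moment, N m; "opening": finger opening in m; "gripper_force": force on a finger pad.
Only numpy, scipy, OpenCV 4.12 (cv2) and the standard library are available. Lean on these libraries where they do the work, as an engineer would, in place of code of your own. Each camera call takes 0.05 s, during which the arm holds its last target. There are 200 camera calls.

TASK

Fasten the black work nest to the slotted aluminium plate where it stands: take the T-bolt with the orange knob from the hardware block, drop its head into the middle slot in front of the nest's forked foot, slide the shank home in the fork and let the flange down onto the foot. Then turn the knob clockwise (from above), so that the head swings square under the slot's lips and the knob screws down finger-tight: firm, not overtightened. Work gently, without shifting the nest or disturbing anything else, and let go of the knob at the end.

Things in the scene. Friction and masses are not known exactly. Their poses are not given: they have to be found in the camera images.
- knob: orange bar knob 44 long (its x axis) x 20 wide x 30 high above a steel flange d28 x 5; origin: centre of the flange's flat underside, z up. Threaded on the T-bolt below: steep quick thread, 16 mm a turn; turned clockwise against a held bolt it draws the head up. A thread brake (0.05 N m) makes the bolt turn along until its head is stopped. Starts upright in a pocket, flange on the block
- tbolt: the knob's steel T-bolt, d10. Origin: on its axis, level with the flange's underside at the start; z up. Hammer head 25 long (its x axis) x 14 wide x 7 high; its top hangs 16.6 to 22 below the flange at the start (varies, unseen), the head along the bar; a notch in the bolt's top end marks it. Two cut corners let it turn clockwise under the lips by about 1.65 rad to a stop on the slot's sides
- nest: loose black aluminium nest, 0.45 to 0.7 kg, on the plate. Origin: underside, where the shank's axis stands when home in the fork; z up, x along the slot to the stop. Foot 10 thick: tines 13 wide with a gap of 12, from x=-24 to the gap's end at x=+5; foot 38 wide to x=63; then a 100 wide pocket with walls 23 high, x=63 to 135. Two keys under it (x over 30) run in the middle slot
- baseplate: fixed aluminium plate 340 (x) x 146 (y) x 35 high, origin: centre of underside, z up. Three T-slots along x at y=-46, 0, 46: mouth 16 wide, lips 6 thick, below them a cavity 26 wide x 15 deep, ends capped. The fork is on the middle slot. Finger-tight: once the knob resists (0.08 N m above its running torque) add 0.25 rad, giving 25 to 50 N clamping; under 10 N is loose, over 80 N overtightened
- stop: steel bar 22 x 112 x 16 high fixed across the plate; origin: on its face that the nest's far end rests against, at plate-top height, x pointing away from the nest
- block: fixed black hardware block 190 (x) x 56 x 36 high, origin: centre of underside. Three pockets at x=-62, 0, 62, each 30 (x) x 18 (y) x 32 deep; the orange knob stands in any one of them, its bar along the block's x
- pin_steel: bystander: locating pin with a round steel head d24 x 22 high, in a pocket of the block; origin: underside of the head
- pin_black: bystander: locating pin with a round black head d28 x 22 high, in a pocket of the block; origin: underside of the head
- mouse: bystander: black computer mouse 55 x 100 x 34, origin: centre of underside
- remote: bystander: black hand control 110 x 50 x 20, origin: centre of underside
- driver: bystander: screwdriver with a yellow handle, 180 long (x), lying on the bench
- module_tray: bystander: flat black tray 100 x 170 x 18 with grey modules, origin: centre of underside
- clear_tray: bystander: clear plastic tray 190 x 280 x 50, origin: centre of underside
Things that resemble listed ones, but are neither listed nor needed, are in the scene too. Of the things like the knob, leave any that is blue; of the rest the larger one is meant.

How it is judged (in metres and radians):
On the way, in this order (a step that is already met when the one before it is completed fails the run):
1. the bolt's head is down in the middle slot of the plate, lying along it (z of tbolt in the frame of baseplate below 0.051 m and y of tbolt in the frame of baseplate between -0.004 and 0.004 m and angle between the x axis of tbolt and the x axis of baseplate, either way round below 0.3 rad), for 0.1 s.
2. the shank is home in the fork and the head is turned square across the slot, under its lips (z of knob in the frame of baseplate below 0.0465 m and y of tbolt in the frame of baseplate between -0.004 and 0.004 m and x of tbolt in the frame of nest between -0.004 and 0.003 m and angle between the x axis of tbolt and the y axis of baseplate, either way round below 0.3 rad), for 0.1 s.
At the end, for the whole second after the job is handed in: The released knob stands still and upright, the shank home in the fork (within 4 mm), the head square under the middle slot's lips (within 0.3 rad), pulling up on the plate and pressing the nest on it with more than 10 N each; the nest is within 5 mm of where it was (all of step 2 and contact force between each of tbolt, nest and baseplate above 10 N and angle between knob's own z axis and vertical below 0.08 rad and distance of nest from where it was at the start of the episode below 0.005 m and linear speed of knob below 0.01 m/s and angular speed of knob below 0.05 rad/s); the robot touches nothing.
It fails at once if overtightened: the head pulls on the plate with more than 80 N (contact force between tbolt and baseplate above 80 N).
It fails at once if before the head is square, the bolt or knob is pressed on the nest or the plate with more than 30 N (not (angle between the x axis of tbolt and the y axis of baseplate, either way round below 0.3 rad) and (contact force between knob and nest above 30 N or contact force between knob and baseplate above 30 N)).
It fails at once if the nest is shifted by more than 8 mm (distance of nest from where it was at the start of the episode above 0.008 m).
It fails at once if the plate or the nest is struck by the fingers with more than 25 N (contact force between the fingers and nest above 25 N or contact force between the fingers and baseplate above 25 N).
It fails at once if a bystander is moved by more than 20 mm (distance of any of pin_steel, pin_black, mouse, remote, driver, module_tray, clear_tray from where it was at the start of the episode above 0.02 m).
It also fails if it takes over 70 s, if anything falls off the work surface, if the arm or the gripper's body presses on something with over 40 N, if the wrist force passes 120 N, or if a joint passes its speed limit or range.

## Working session

There is one attempt and no reset: what is moved stays moved. The work goes in short steps, Python scripts to look and compute and a shell command to move; the robot and the scene stay as the last step left them, time stands still between calls to the robot, and variables do not carry over. Pictures are saved under pics/ and viewed, at most 10 in all, crops included, and the job is handed in when it is done.

```bash
ls; mkdir -p pics; cat > h.py <<'E'
import numpy as np, cv2
from plant import ctrl
def save(p,n,crop=None,s=1):
    f=p["frame"]
    if crop: f=f[crop[1]:crop[3],crop[0]:crop[2]]
    f=cv2.resize(f,None,fx=s,fy=s,interpolation=cv2.INTER_CUBIC)
    cv2.imwrite("pics/"+n,cv2.cvtColor(f,cv2.COLOR_RGB2BGR))
def ray(p,u,v):
    K=np.array(p["K"]);k=p["k1"]
    d=cv2.undistortPoints(np.array([[[u,v]]],float),K,np.array([k,0,0,0.]))[0,0]
    R=np.array(p["R"]);t=np.array(p["t"])
    return -R.T@t, R.T@np.array([d[0],d[1],1])
def onz(p,u,v,z):
    c,d=ray(p,u,v); return c+d*(z-c[2])/d[2]
def proj(p,X):
    c=np.array(p["R"])@np.array(X,float)+np.array(p["t"]); x,y=c[:2]/c[2]; r=1+p["k1"]*(x*x+y*y)
    K=np.array(p["K"]); return K[0,0]*x*r+K[0,2],K[1,1]*y*r+K[1,2]
E
python3 - <<'E'
from h import *
np.set_printoptions(precision=4,suppress=True)
ps={n:ctrl.snapshot(n) for n in("scene","side","wrist")}
for n,p in ps.items():
    save(p,n+"0.png")
    for o in("knob","nest","baseplate","block","stop","pin_steel","pin_black"):
        print(n,o,[(np.round(r["location"],4).tolist(),round(r["p"],2)) for r in ctrl.mark_of(p,o)][:4])
E
```

```text
pics
scene knob [([0.499, -0.3596, 0.0215], 0.75), ([0.5396, -0.267, 0.0347], 0.64), ([0.4657, -0.1488, 0.0267], 0.64)]
scene nest [([0.5328, 0.1112, 0.0368], 0.59)]
scene baseplate [([0.5283, 0.107, 0.0025], 0.66)]
scene block [([0.5398, -0.2694, 0.001], 0.89)]
scene stop [([0.5408, -0.2668, 0.036], 0.48), ([0.515, 0.2459, 0.0321], 0.47)]
scene pin_steel [([0.5968, -0.2583, 0.0339], 0.63)]
scene pin_black [([0.4767, -0.2743, 0.0351], 0.62)]
side knob [([0.4639, -0.1538, 0.0225], 0.85), ([0.5398, -0.2705, 0.0402], 0.47), ([0.5013, -0.3632, 0.0187], 0.41)]
side nest [([0.5302, 0.1086, 0.0349], 0.98), ([0.5409, -0.2679, 0.0041], 0.27)]
side baseplate [([0.5308, 0.1107, -0.0023], 0.84)]
side block [([0.5398, -0.2699, 0.0067], 0.61)]
side stop [([0.5191, 0.2461, 0.0375], 0.78)]
side pin_steel [([0.6006, -0.2616, 0.0372], 0.58)]
side pin_black [([0.3258, 0.3478, -0.0034], 0.63), ([0.4769, -0.2751, 0.0342], 0.4)]
wrist knob []
wrist nest []
wrist baseplate []
wrist block []
wrist stop []
wrist pin_steel []
wrist pin_black []
```

View pics/scene0.png

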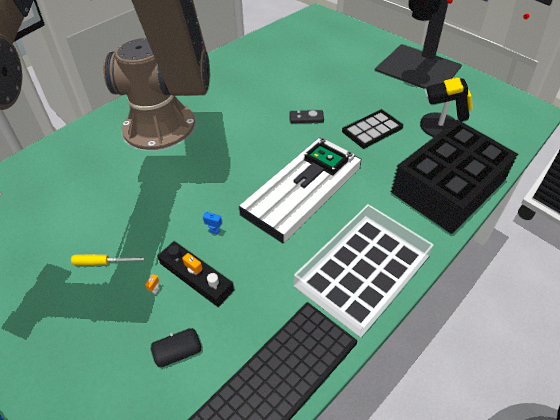

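View pics/side0.png

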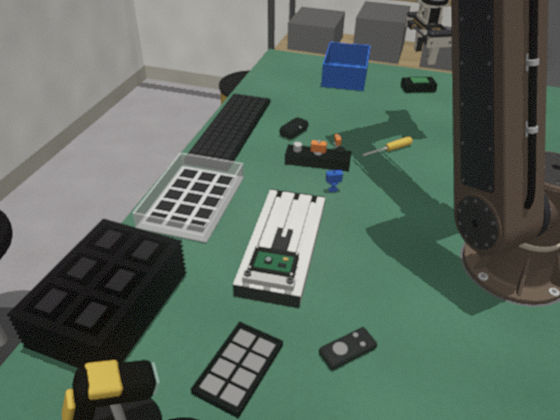

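The orange knob in the block's middle pocket, at scene pixel (192,262), is the target. The smaller orange one at (153,284) and the blue one at (212,218) are look-alikes. The plate runs along world y, with the nest at its far end at (310,175). Next I'll work out the approach move.

```bash
cat >> h.py <<'E'
from scipy.spatial.transform import Rotation as Ro
np.set_printoptions(precision=4,suppress=True)
def tool():
    o=ctrl.get_obs(); r=o["orientation"]
    return np.array(o["tool_pos"]),Ro.from_euler("xyz",r,degrees=True),o
def plan(target,yawy,hz=None):
    """rows shift/turn for TCP target, tool down with tool-x at world yaw yawy (deg)"""
    p,R,o=tool(); T=Ro.from_euler("xyz",[180,0,yawy],degrees=True)
    print("pos",p,"rpy",np.array(o["orientation"]),"j6",o["joint_pos"][5],"F",np.array(o["force"]),"M",np.array(o["moment"]),"op",o["opening"],"t",o["clock"])
    print("shift mm",R.inv().apply(np.array(target)-p)*1000,"turn",(R.inv()*T).as_rotvec(degrees=True))
E
python3 - <<'E'
from h import *
plan([0.54,-0.27,0.40],7); plan([0.54,-0.27,0.40],187)
p,R,o=tool(); w=ctrl.snapshot("wrist"); c,_=ray(w,280,210); print("cam in tool",R.inv().apply(c-p), (np.array(w["R"])@R.as_matrix()), w["K"][0])
E
```

```text
pos [ 0.2995 -0.6049  0.4047] rpy [ 179.9981    0.0007 -153.654 ] j6 -16.50609314290677 F [-0.0918 -0.4351  0.1665] M [ 0.0686 -0.0334 -0.0241] op 0.08765293156783444 t 1.2
shift mm [-364.1059  193.3764    4.6638] turn [  -0.0005    0.0029 -160.654 ]
pos [ 0.2995 -0.6049  0.4047] rpy [ 179.9981    0.0007 -153.654 ] j6 -16.50609314290677 F [-0.0918 -0.4351  0.1665] M [ 0.0686 -0.0334 -0.0241] op 0.08765293156783444 t 1.2
shift mm [-364.1059  193.3764    4.6638] turn [ 0.002   0.0003 19.346 ]
cam in tool [0.0675 0.0016 0.0197] [[ 0.0006  1.      0.0003]
 [-0.9683  0.0006 -0.2496]
 [-0.2496 -0.0001  0.9683]] [344.8637   0.     280.3681]
```

```bash
python3 -m inch '[0,-44,23,0,0,0,4, 0,-88,46,0,0,0,8, 0,-132,70,0,0,0,12, 0,-176,94,0,0,0,16, 0,-220,117,0,0,0,19.3]' >/dev/null; python3 -m inch '[0,-44,10,20,0,0,0, 0,-86,27,40,0,0,0, 0,-120,50,65,0,0,0, 0,-144,76,85,0,0,0, 0,-144,76,85,0,0,0]'
python3 - <<'E'
from h import *
plan([0.54,-0.27,0.32],187)
w=ctrl.snapshot("wrist"); save(w,"w1.png",s=1.4)
for o in("knob","pin_steel","pin_black","block"):
  print(o,[(np.round(r["location"],4).tolist(),round(r["p"],2)) for r in ctrl.mark_of(w,o)][:4])
E
```

```text
clock: 2.25
tool_pos: [0.58, -0.3059, 0.3158]
orientation: [179.9, -0.3, -172.8]
force: [0.3, -0.5, -0.1]
opening: 0.0877
gripper_force: 0.0
pos [ 0.58   -0.3059  0.3158] rpy [ 179.8537   -0.2513 -172.7724] j6 -71.91753482266577 F [ 0.3082 -0.4672 -0.1144] M [-0.0267  0.0757  0.0373] op 0.08773663000799703 t 2.25
shift mm [35.1814 40.6466 -3.9492] turn [ 0.1458 -0.2515  0.2273]
knob [([0.5006, -0.3603, 0.0202], 0.95), ([0.5414, -0.2687, 0.0389], 0.85), ([0.4646, -0.151, 0.0269], 0.59)]
pin_steel [([0.5999, -0.261, 0.0327], 0.76)]
pin_black [([0.4756, -0.2759, 0.0343], 0.83)]
block [([0.5373, -0.2682, -0.0027], 0.86)]
```

View pics/w1.png

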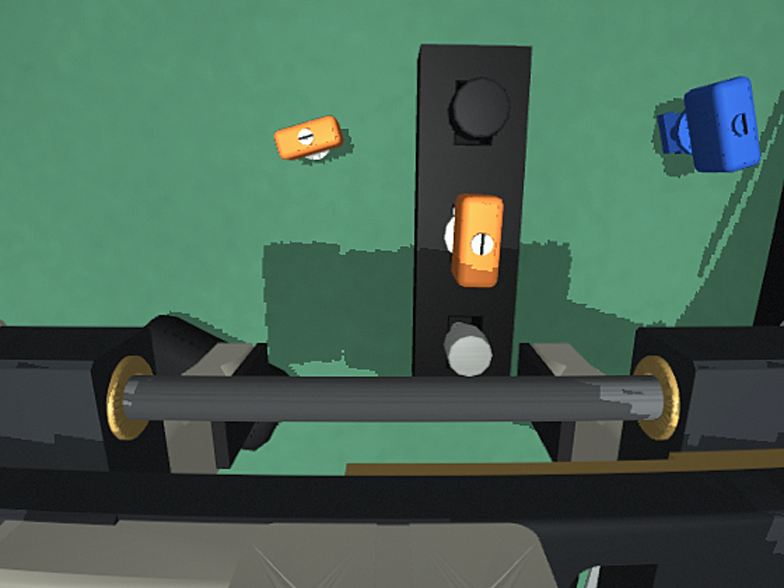

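The picture shows the knob's bolt end and notch at about (482,244) of the enlarged view, with the bar almost parallel to the tool x axis. The pins in the block's other two pockets are at (479,108) and (468,350). Now I'll compute the knob position.

```bash
python3 - <<'E'
from h import *
w=ctrl.snapshot("wrist"); p,R,o=tool(); print(np.array(o["joint_pos"]))
print("notch",onz(w,482/1.4,244/1.4,0.071))
hsv=cv2.cvtColor(w["frame"],cv2.COLOR_RGB2HSV)
m=((hsv[...,0]>5)&(hsv[...,0]<25)&(hsv[...,1]>140)&(hsv[...,2]>90)).astype(np.uint8)
m[:,:310]=0;m[:,375:]=0;m[230:]=0
# top face: between corners; right edge vertical face hidden -> use outer right edge
ys,xs=np.nonzero(m); print(xs.min(),xs.max(),ys.min(),ys.max())
re=[(m[y].nonzero()[0].max(),y) for y in range(148,196)]
a=np.array([onz(w,x+.5,y,0.071)[:2] for x,y in re]); d=np.polyfit(a[:,0],a[:,1],1); print("right edge dir deg",np.degrees(np.arctan(d[0])),"mid",a.mean(0))
# block edges in picture (1.4x coords)
for q in [((419,44),(413,376)),((531,46),(519,340))]:
  A=[onz(w,u/1.4,v/1.4,0.036)[:2] for u,v in q]; print("block edge",A,np.degrees(np.arctan2(*(A[0]-A[1])[::-1])))
for n in("scene","side"):
  s=ctrl.snapshot(n)
  for o in("knob","block","nest","baseplate","stop"):
    print(n,o,[(np.round(r["location"],4).tolist(),round(r["p"],2)) for r in ctrl.mark_of(s,o)][:3])
E
```

```text
[-11.2221  22.2028  -8.274    0.0117 -59.4306 -71.806 ]
notch [ 0.5387 -0.2706  0.071 ]
328 364 139 204
right edge dir deg 5.248730897247172 mid [ 0.5353 -0.2586]
block edge [array([ 0.4458, -0.3118]), array([ 0.6257, -0.2909])] -173.36880226519918
block edge [array([ 0.4392, -0.255 ]), array([ 0.5958, -0.2325])] -171.82109321140985
scene knob [([0.5373, -0.2666, 0.0347], 0.8), ([0.5011, -0.3599, 0.0191], 0.62), ([0.4651, -0.1502, 0.0297], 0.43)]
scene block [([0.5411, -0.2665, 0.0003], 0.84)]
scene nest [([0.5304, 0.1132, 0.0337], 0.94)]
scene baseplate [([0.5288, 0.1038, 0.0008], 0.87), ([0.4803, -0.2739, 0.0359], 0.67)]
scene stop [([0.5177, 0.2436, 0.0328], 0.72)]
side knob [([0.4662, -0.1532, 0.0221], 0.7), ([0.5418, -0.2702, 0.0379], 0.62)]
side block [([0.5389, -0.27, -0.0014], 0.98)]
side nest [([0.5288, 0.1112, 0.0392], 0.82), ([0.5307, 0.1108, -0.004], 0.6)]
side baseplate [([0.5323, 0.11, -0.0047], 0.75)]
side stop [([0.5198, 0.2454, 0.0398], 0.95), ([0.5137, 0.4498, 0.0017], 0.49), ([0.5381, -0.2679, 0.039], 0.46)]
```

```bash
python3 -m inch '[0,18,20,0,0,0,-8.5, 0,36,41,0,0,0,-17, 0,36,41,0,0,0,-25.5, 0,36,41,0,0,0,-34, 0,36,41,0,0,0,-42.5]' >/dev/null; for i in 1 2; do python3 -m inch '[0,0,0,0,0,0,-8.5, 0,0,0,0,0,0,-17, 0,0,0,0,0,0,-25.5, 0,0,0,0,0,0,-34, 0,0,0,0,0,0,-42.5]' >/dev/null; done;  python3 -m inch '[0,0,0,0,0,0,-8.5, 0,0,0,0,0,0,-17, 0,0,0,0,0,0,-25.5, 0,0,0,0,0,0,-34, 0,0,0,0,0,0,-42.5]'>/dev/null;  python3 -m inch '[0,0,0,0,0,0,-8.5, 0,0,0,0,0,0,-9.3, 0,0,0,0,0,0,-9.3]'
python3 - <<'E'
from h import *
w=ctrl.snapshot("wrist"); save(w,"w2.png",s=1.4)
plan([0.539,-0.2695,0.32],6.5)
for o in("knob","pin_steel","pin_black","block"):
  print(o,[(np.round(r["location"],4).tolist(),round(r["p"],2)) for r in ctrl.mark_of(w,o)][:4])
hsv=cv2.cvtColor(w["frame"],cv2.COLOR_RGB2HSV)
m=((hsv[...,0]>5)&(hsv[...,0]<25)&(hsv[...,1]>140)&(hsv[...,2]>90)).astype(np.uint8)
n,l,st,c=cv2.connectedComponentsWithStats(m)
for i in range(1,n):
  if st[i,4]>200: print(st[i],c[i])
E
```

```text
clock: 5.45
tool_pos: [0.5376, -0.273, 0.3197]
orientation: [180.0, -0.0, 6.1]
force: [-0.4, 0.4, 0.5]
opening: 0.0877
gripper_force: 0.0
pos [ 0.5376 -0.273   0.3197] rpy [-179.9997    0.0011    6.1296] j6 104.50509338887372 F [ 0.3476 -0.0781  0.4281] M [-0.1224  0.1025 -0.0523] op 0.08781172481340106 t 5.5
shift mm [ 1.7585 -3.3509 -0.3394] turn [-0.0003  0.0011 -0.3704]
knob [([0.5392, -0.2705, 0.0393], 0.91), ([0.4984, -0.3575, 0.0227], 0.65)]
pin_steel [([0.6041, -0.2618, 0.0302], 0.95)]
pin_black [([0.4781, -0.2737, 0.0368], 0.71)]
block [([0.5387, -0.2704, -0.0027], 0.81)]
[ 261  182   29   66 1626] [274.6679 214.0652]
[247 330 150   9 246] [316.6585 331.6382]
```

View pics/w2.png

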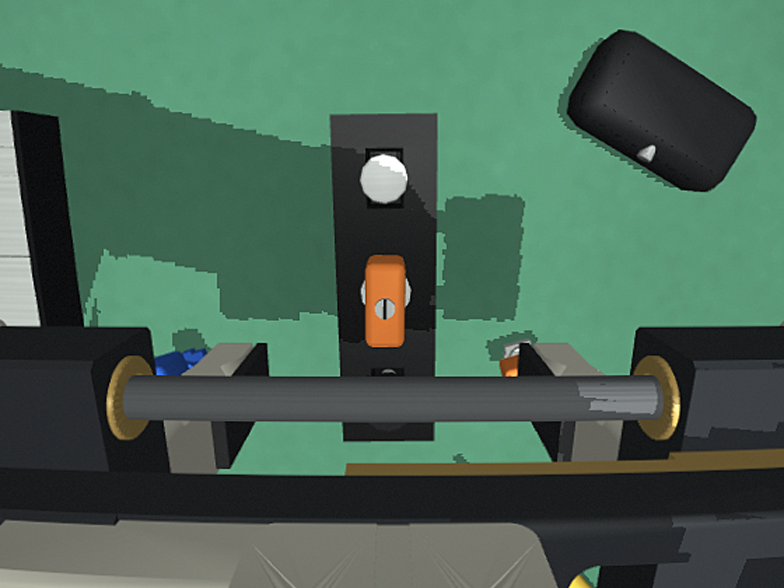

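The notch shows at (385,309), the bar is vertical in the picture, and the steel pin is at (384,178). The knob is centred roughly 3 mm off the finger midline.

```bash
python3 - <<'E'
from h import *
w=ctrl.snapshot("wrist"); p,R,o=tool()
n=onz(w,385/1.4,309/1.4,0.071); print("notch",n, "in tool mm",R.inv().apply(n-p)*1000)
print("pin top",onz(w,384/1.4,178/1.4,0.058))
for q in [((331,114),(344,438)),((437,114),(434,438)),((366,262),(366.5,342)),((404.5,262),(405.5,342))]:
  z=.036 if q[0][1]<200 else .071
  A=[onz(w,u/1.4,v/1.4,z) for u,v in q]; B=[R.inv().apply(a-p)*1000 for a in A];print("edge tool",B,np.degrees(np.arctan2(*(A[0]-A[1])[1::-1])))
plan([n[0],n[1],0.219],6.5)
E
```

```text
notch [ 0.5372 -0.2681  0.071 ] in tool mm [  0.1564  -4.9195 248.7008]
pin top [ 0.5996 -0.2608  0.058 ]
edge tool [array([ 95.3218, -33.1516, 283.7084]), array([-92.6579, -31.04  , 283.6923])] 6.917106707238528
edge tool [array([ 95.2936,  21.8783, 283.7096]), array([-92.6492,  24.3764, 283.6935])] 7.03506773352641
edge tool [array([ 23.6966, -13.9814, 248.7026]), array([-17.1145, -14.2881, 248.6992])] 5.843004304083109
edge tool [array([ 23.6962,   4.5528, 248.703 ]), array([-17.1111,   5.322 , 248.6996])] 7.353491442359009
pos [ 0.5376 -0.2731  0.3197] rpy [179.9988  -0.0049   6.2735] j6 104.65239334608532 F [ 0.263   0.4915 -0.1948] M [-0.1438  0.1173 -0.0155] op 0.08765680904536671 t 5.75
shift mm [  0.1691  -4.9163 100.7008] turn [ 0.0012 -0.0049 -0.2265]
```

```bash
python3 -m inch '[0,0.8,-3.7,25,0,0,-0.6, 0,0.8,-3.7,50,0,0,-0.6, 0,0.8,-3.7,70,0,0,-0.6, 0,0.8,-3.7,88,0,0,-0.6, 0,0.8,-3.7,97,0,0,-0.6]'; python3 -m inch '[0.4,0,0,0.5,0,0,0, 0.6,0,0,0.5,0,0,0, 0.7,0,0,0.5,0,0,0, 0.85,0,0,0.5,0,0,0,1,0,0,0.5,0,0,0]'
python3 -m inch '[1,0,0,0,0,0,0,1,0,0,0,0,0,0,1,0,0,0,0,0,0,1,0,0,0,0,0,0]'
```

```text
clock: 6.25
tool_pos: [0.5375, -0.2692, 0.221]
orientation: [-180.0, 0.1, 6.9]
force: [-0.3, 0.3, 0.8]
opening: 0.0875
gripper_force: 0.0
clock: 6.75
tool_pos: [0.5381, -0.2693, 0.2229]
orientation: [180.0, -0.1, 6.9]
force: [0.9, 0.7, -0.3]
opening: 0.0531
gripper_force: 0.0
clock: 7.15
tool_pos: [0.538, -0.2693, 0.2222]
orientation: [180.0, 0.0, 6.9]
force: [-0.6, 0.1, 0.6]
opening: 0.0209
gripper_force: 0.0
```

```bash
python3 -m inch '[1,0,0,0,0,0,0,1,0,0,0,0,0,0]'; python3 -m inch '[1,0,0,-15,0,0,0,1,0,0,-30,0,0,0,1,0,0,-60,0,0,0,1,0,0,-90,0,0,0,1,0,0,-90,0,0,0]'
python3 - <<'E'
from h import *
plan([0.5365,0.065,0.31],96)
E
```

```text
clock: 7.35
tool_pos: [0.5379, -0.2693, 0.2221]
orientation: [-180.0, 0.0, 6.9]
force: [0.0, 0.9, 1.2]
opening: 0.0197
gripper_force: 29.9
clock: 7.85
tool_pos: [0.5392, -0.2697, 0.3165]
orientation: [179.8, -0.4, 7.0]
force: [0.1, 0.1, -1.5]
opening: 0.0196
gripper_force: 29.9
pos [ 0.5392 -0.2697  0.3165] rpy [179.8388  -0.3607   6.9847] j6 104.94296684862634 F [ 0.1011  0.1389 -1.5245] M [-0.1024  0.0091  0.0215] op 0.01964791846392158 t 7.85
shift mm [  37.9769 -332.5519    5.756 ] turn [  0.4076  -0.1598 -89.0155]
```

```bash
python3 -m inch '[1,6,-40,0,0,0,0,1,12,-84,0,0,0,0,1,18,-130,0,0,0,0,1,24,-175,0,0,0,0,1,30,-220,0,0,0,0]' >/dev/null; python3 -m inch '[1,2,-35,0,0,0,-8,1,4,-70,0,0,0,-16,1,7,-98,0,0,0,-24,1,7,-98,0,0,0,-32,1,7,-98,0,0,0,-40]'>/dev/null;python3 -m inch '[1,0,0,0,0,0,-8,1,0,0,0,0,0,-16,1,0,0,0,0,0,-24,1,0,0,0,0,0,-32,1,0,0,0,0,0,-40]'>/dev/null; python3 -m inch '[1,0,0,0,0,0,-8,1,0,0,0,0,0,-9,1,0,0,0,0,0,-9]'
python3 - <<'E'
from h import *
w=ctrl.snapshot("wrist"); save(w,"w3.png",s=1.4)
plan([0.5365,0.065,0.31],96)
for o in("nest","knob","tbolt","baseplate","stop"):
  print(o,[(np.round(r["location"],4).tolist(),round(r["p"],2)) for r in ctrl.mark_of(w,o)][:4])
E
```

```text
clock: 9.65
tool_pos: [0.5361, 0.0508, 0.3117]
orientation: [-180.0, 0.0, 95.8]
force: [0.2, 0.7, -1.8]
opening: 0.0199
gripper_force: 29.9
pos [0.5361 0.0508 0.3118] rpy [-179.9663    0.0048   95.7385] j6 159.46778979739898 F [ 1.1174  0.4925 -2.1094] M [-0.1326 -0.0031 -0.0638] op 0.019933523063257873 t 9.7
shift mm [14.0797  1.8068  1.7769] turn [-0.0337  0.0047 -0.2615]
nest [([0.5313, 0.1096, 0.0338], 0.57)]
knob [([0.5363, 0.0504, 0.1287], 0.74)]
tbolt []
baseplate [([0.5282, 0.1068, 0.0001], 0.92)]
stop []
```

View pics/w3.png

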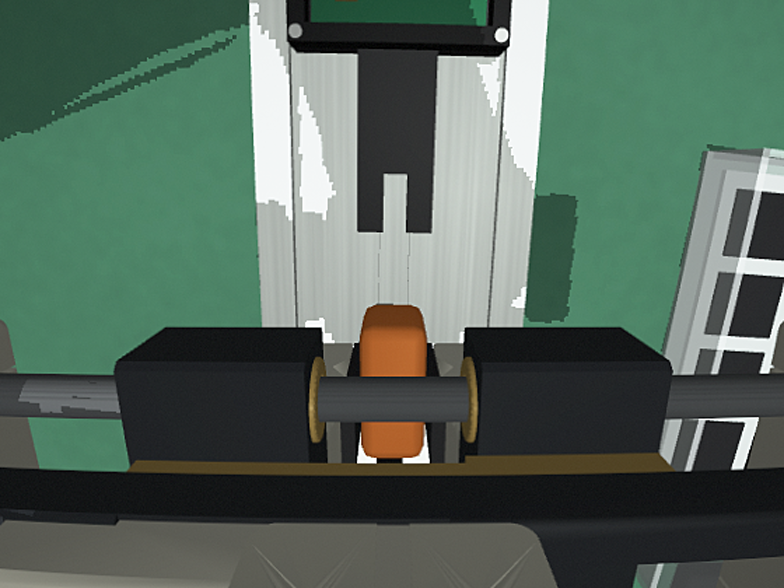

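The forked foot is clear: gap end at about (395,174), tine tips at y 232, foot edges x 358 and 432 at the tips, and slot lines at 380 and 408. The held knob's centre is at x 393.

```bash
python3 - <<'E'
from h import *
w=ctrl.snapshot("wrist"); p,R,o=tool()
T=lambda u,v,z:(R.inv().apply(onz(w,u/1.4,v/1.4,z)-p)*1000).round(2)[:2]
g=cv2.cvtColor(w["frame"],cv2.COLOR_RGB2GRAY).astype(float)
def edges(v,lo,hi,th):
    d=np.diff(cv2.GaussianBlur(g[v-1:v+2],(3,3),0).mean(0)); e=[]
    for i in range(lo,hi):
        if abs(d[i])>th and abs(d[i])>=abs(d[i-1]) and abs(d[i])>=abs(d[i+1]):
            k=np.arange(i-2,i+3); e.append((np.sum(k*abs(d[k]))/np.sum(abs(d[k]))+.5,np.sign(d[i])))
    return e
for v in(60,80,100,130,145,155,162): 
    print(v,[(round(u,1),T(u*1.4,v*1.4,.045),int(s)) for u,s in edges(v,245,325,12)])
for v in(172,180,190,200): print("slot",v,[(round(u,1),T(u*1.4,v*1.4,.035),int(s)) for u,s in edges(v,255,310,4)])
col=g[:,282:284].mean(1); print("gap end rows",[(i,round(c)) for i,c in enumerate(np.diff(col)) if abs(c)>15 and 100<i<200])
col=g[:,262:270].mean(1); print("tip rows",[(i,round(c)) for i,c in enumerate(np.diff(col)) if abs(c)>15 and 130<i<200])
for v in (174,166): print(T(395,v/1*1.0,.045), T(395,232,.045))
zk=p[2]-.1861+.035; print("knob y",T(360,340,zk),T(426,340,zk),T(393,304,zk),T(393,458,zk))
E
```

```text
60 [(np.float64(254.9), array([109.63, -18.29]), -1), (np.float64(311.3), array([109.65,  19.65]), 1)]
80 [(np.float64(254.6), array([ 96.72, -18.67]), -1), (np.float64(310.5), array([96.74, 19.35]), 1)]
100 [(np.float64(254.5), array([ 83.56, -18.95]), -1), (np.float64(309.8), array([83.58, 19.13]), 1)]
130 [(np.float64(254.5), array([ 63.29, -19.28]), -1), (np.float64(273.4), array([63.28, -6.03]), 1), (np.float64(289.8), array([63.29,  5.46]), -1), (np.float64(308.7), array([63.31, 18.7 ]), 1)]
145 [(np.float64(254.5), array([ 52.89, -19.45]), -1), (np.float64(273.3), array([52.88, -6.17]), 1), (np.float64(289.5), array([52.89,  5.3 ]), -1), (np.float64(308.1), array([52.91, 18.46]), 1)]
155 [(np.float64(254.5), array([ 45.85, -19.57]), -1), (np.float64(272.9), array([45.85, -6.46]), 1), (np.float64(289.2), array([45.85,  5.19]), -1), (np.float64(307.7), array([45.87, 18.31]), 1)]
162 [(np.float64(254.5), array([ 40.87, -19.65]), -1), (np.float64(272.7), array([40.87, -6.63]), 1), (np.float64(288.7), array([40.87,  4.85]), -1), (np.float64(307.4), array([40.89, 18.19]), 1)]
slot 1
[... 189 characters left out ...]
 1)]
slot 180 [(np.float64(269.4), array([26.2, -9.4]), -1), (np.float64(270.1), array([26.2 , -8.88]), 1), (np.float64(290.5), array([26.21,  6.47]), -1), (np.float64(291.2), array([26.21,  7.05]), 1)]
slot 190 [(np.float64(269.4), array([18.54, -9.43]), -1), (np.float64(270.1), array([18.54, -8.94]), 1), (np.float64(290.5), array([18.54,  6.57]), -1), (np.float64(291.2), array([18.54,  7.07]), 1)]
slot 200 [(np.float64(289.3), array([10.77,  5.7 ]), -1), (np.float64(290.7), array([10.77,  6.75]), 1)]
gap end rows [(123, 106), (124, 58)]
tip rows [(164, 26), (165, 152)]
[67.19  0.1 ] [38.21  0.14]
[71.08  0.09] [38.21  0.14]
knob y [ 21.35 -10.37] [21.36  8.65] [32.12 -0.87] [-17.5   -0.84]
```

```bash
python3 -m inch '[1,10,-0.1,10,0,0,1.1,1,17.4,-0.2,25,0,0,1.1,1,17.4,-0.2,40,0,0,1.1,1,17.4,-0.2,46,0,0,1.1,1,17.4,-0.2,46,0,0,1.1]'
python3 - <<'E'
from h import *
w=ctrl.snapshot("wrist"); save(w,"w4.png",(150,60,420,320),2.2)
p,R,o=tool(); print(p,o["orientation"],o["force"])
T=lambda u,v,z:(R.inv().apply(onz(w,u,v,z)-p)*1000).round(2)[:2]
g=cv2.cvtColor(w["frame"],cv2.COLOR_RGB2GRAY).astype(float)
for v in range(100,215,10):
    d=np.diff(cv2.GaussianBlur(g[v-1:v+2],(3,3),0).mean(0))
    print(v,[(i+.5,T(i+.5,v,.045),T(i+.5,v,.035)[1],int(np.sign(d[i]))) for i in range(235,330) if abs(d[i])>10 and abs(d[i])>=abs(d[i-1]) and abs(d[i])>abs(d[i+1])])
E
```

```text
clock: 10.5
tool_pos: [0.534, 0.068, 0.2654]
orientation: [-179.9, 0.0, 94.8]
force: [-0.3, -0.7, -1.2]
opening: 0.0198
gripper_force: 29.9
[0.5343 0.0681 0.2662] [-179.9724    0.0233   94.8357] [-0.2292 -0.1956 -2.5314]
100 [(248.5, array([ 80.63, -19.48]), np.float64(-20.39), -1), (315.5, array([80.65, 17.93]), np.float64(18.89), 1)]
110 [(248.5, array([ 75.21, -19.58]), np.float64(-20.5), -1), (315.5, array([75.23, 18.05]), np.float64(19.01), 1)]
120 [(248.5, array([ 69.73, -19.69]), np.float64(-20.61), -1), (315.5, array([69.75, 18.18]), np.float64(19.14), 1)]
130 [(248.5, array([ 64.19, -19.8 ]), np.float64(-20.73), -1), (315.5, array([64.21, 18.3 ]), np.float64(19.28), 1)]
140 [(248.5, array([ 58.58, -19.92]), np.float64(-20.85), -1), (315.5, array([58.6 , 18.43]), np.float64(19.41), 1)]
150 [(248.5, array([ 52.9 , -20.03]), np.float64(-20.97), -1), (314.5, array([52.93, 17.99]), np.float64(18.95), 1)]
160 [(248.5, array([ 47.15, -20.15]), np.float64(-21.1), -1), (271.5, array([47.15, -6.81]), np.float64(-7.09), 1), (291.5, array([47.16,  4.79]), np.float64(5.09), -1), (314.5, 
[... 356 characters left out ...]
-6.87]), np.float64(-7.16), 1), (291.5, array([35.44,  4.88]), np.float64(5.18), -1), (314.5, array([35.46, 18.4 ]), np.float64(19.38), 1)]
190 [(249.5, array([ 29.44, -19.95]), np.float64(-20.88), -1), (271.5, array([29.45, -6.91]), np.float64(-7.19), 1), (291.5, array([29.46,  4.93]), np.float64(5.24), -1), (313.5, array([29.48, 17.96]), np.float64(18.91), 1)]
200 [(249.5, array([ 23.37, -20.08]), np.float64(-21.02), -1), (272.5, array([23.38, -6.35]), np.float64(-6.6), 1), (291.5, array([23.39,  4.98]), np.float64(5.29), -1), (313.5, array([23.41, 18.1 ]), np.float64(19.07), 1)]
210 [(292.5, array([17.24,  5.63]), np.float64(5.98), -1), (294.5, array([17.24,  6.83]), np.float64(7.24), 1)]
```

View pics/w4.png

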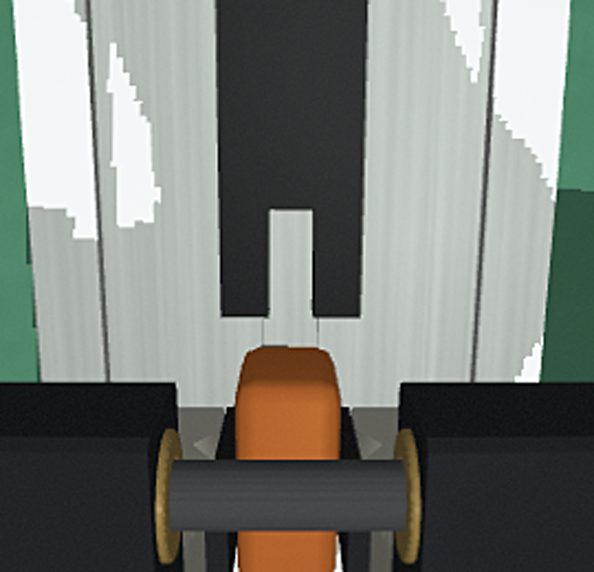

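The knob (centre about x 288 in the crop) lines up with the fork gap (268–314) and the slot. The tine tips are 7 mm clear of the flange, so I'm lowering.

```bash
python3 -m inch '[1,0,0,5,0,0,0,1,0,0,10,0,0,0,1,0,0,14,0,0,0,1,0,0,17,0,0,0,1,0,0,19,0,0,0]'; python3 -m inch '[1,0,0,2,0,0,0,1,0,0,4,0,0,0,1,0,0,5,0,0,0]'
```

```text
clock: 11.05
tool_pos: [0.5342, 0.0681, 0.2469]
orientation: [-180.0, 0.0, 94.8]
force: [0.8, 0.4, -1.7]
opening: 0.0195
gripper_force: 29.9
clock: 11.35
tool_pos: [0.5342, 0.0682, 0.242]
orientation: [-180.0, 0.0, 94.8]
force: [-0.3, 1.1, -2.8]
opening: 0.02
gripper_force: 29.9
```

```bash
python3 -m inch '[1,0,0,2,0,0,0,1,0,0,4,0,0,0,1,0,0,6,0,0,0,1,0,0,7.5,0,0,0,1,0,0,7.5,0,0,0]'; python3 -m inch '[1,5,0,0,0,0,0,1,10,0,0,0,0,0,1,15,0,0,0,0,0,1,19,0,0,0,0,0,1,19,0,0,0,0,0]'
```

```text
clock: 11.85
tool_pos: [0.5342, 0.0681, 0.2344]
orientation: [-180.0, 0.0, 94.8]
force: [0.0, -0.6, -1.1]
opening: 0.0201
gripper_force: 29.9
clock: 12.35
tool_pos: [0.5326, 0.0878, 0.2347]
orientation: [180.0, -0.0, 94.9]
force: [0.8, -0.4, -1.8]
opening: 0.0201
gripper_force: 29.9
```

```bash
python3 -m inch '[1,5,0,0,0,0,0,1,10,0,0,0,0,0,1,15,0,0,0,0,0,1,19,0,0,0,0,0,1,21,0,0,0,0,0]'; python3 -m inch '[1,1,0,0,0,0,0,1,2,0,0,0,0,0,1,3,0,0,0,0,0,1,3,0,0,0,0,0]'; python3 -m inch '[1,0.7,0,0,0,0,0,1,1,0,0,0,0,0,1,1,0,0,0,0,0]'
```

```text
clock: 12.85
tool_pos: [0.5309, 0.1085, 0.2347]
orientation: [180.0, -0.0, 94.9]
force: [-0.7, 0.1, -1.9]
opening: 0.02
gripper_force: 29.9
clock: 13.25
tool_pos: [0.5306, 0.1106, 0.2346]
orientation: [-180.0, 0.0, 94.8]
force: [0.8, -3.0, -1.3]
opening: 0.0199
gripper_force: 29.9
clock: 13.55
tool_pos: [0.5305, 0.1111, 0.2346]
orientation: [-180.0, 0.1, 94.8]
force: [2.1, -6.9, -1.7]
opening: 0.02
gripper_force: 29.9
```

```bash
python3 -m inch '[1,-1.5,0,0,0,0,0,1,-2.2,0,0,0,0,0,1,-2.2,0,0,0,0,0,1,-2.2,0,1,0,0,0,1,-2.2,0,2,0,0,0]'; python3 -m inch '[1,0,0,0.5,0,0,0,1,0,0,1,0,0,0,1,0,0,1,0,0,0]';python3 -m inch '[1,0,0,0.3,0,0,0,1,0,0,0.5,0,0,0,1,0,0,0.5,0,0,0]'
```

```text
clock: 14.05
tool_pos: [0.5307, 0.11, 0.2326]
orientation: [180.0, -0.0, 94.8]
force: [-0.4, 0.8, -2.3]
opening: 0.0196
gripper_force: 29.9
clock: 14.35
tool_pos: [0.5307, 0.1098, 0.2315]
orientation: [-180.0, 0.0, 94.8]
force: [0.9, -0.5, -2.2]
opening: 0.0198
gripper_force: 29.9
clock: 14.65
tool_pos: [0.5307, 0.1098, 0.2312]
orientation: [180.0, -0.0, 94.8]
force: [0.5, -0.2, -2.1]
opening: 0.0198
gripper_force: 29.9
```

```bash
python3 -m inch '[1,0,0,0.3,0,0,0,1,0,0,0.5,0,0,0,1,0,0,0.5,0,0,0]';  python3 -m inch '[1,0,0,0.2,0,0,0,1,0,0,0.4,0,0,0,1,0,0,0.4,0,0,0]'; python3 -c "
from h import *
print([ctrl.get_obs()[k] for k in ('moment','joint_pos')])"
```

```text
clock: 14.95
tool_pos: [0.5307, 0.1098, 0.2311]
orientation: [180.0, -0.0, 94.9]
force: [-2.2, -0.5, 5.0]
opening: 0.0195
gripper_force: 29.9
clock: 15.25
tool_pos: [0.5307, 0.1098, 0.2311]
orientation: [180.0, 0.0, 94.9]
force: [-4.4, -0.4, 9.1]
opening: 0.0198
gripper_force: 29.9
[array([-0.1817,  1.5886,  0.0021]), array([ 32.4188,  18.4164, -28.5005,   0.0161, -43.0647, 152.4285])]
```

```bash
cat > q.py <<'E'
from h import *
o=ctrl.get_obs(); print("t",round(o["clock"],2),"pos",np.array(o["tool_pos"]),"yaw",round(o["orientation"][2],1),"F",np.array(o["force"]).round(1),"Mz",round(o["moment"][2],3),"j6",round(o["joint_pos"][5],1))
E
python3 -m inch '[1,0,0,-0.6,0,0,0,1,0,0,-0.6,0,0,0]' >/dev/null; python3 q.py; for i in 1; do python3 -m inch '[1,0,0,0,0,0,6,1,0,0,0,0,0,12,1,0,0,0,0,0,18,1,0,0,0,0,0,24,1,0,0,0,0,0,30]' >/dev/null; python3 q.py; done;  python3 -m inch '[1,0,0,0,0,0,6,1,0,0,0,0,0,12,1,0,0,0,0,0,18,1,0,0,0,0,0,24,1,0,0,0,0,0,30]' >/dev/null; python3 q.py
```

```text
t 15.45 pos [0.5307 0.1098 0.2311] yaw 94.8 F [-2.4 -0.5  4.7] Mz -0.002 j6 152.4
t 15.95 pos [0.531  0.11   0.2311] yaw 64.6 F [-1.4  0.1  4.5] Mz 0.083 j6 122.2
t 16.45 pos [0.5307 0.1101 0.2311] yaw 34.6 F [-3.8  2.3  5.1] Mz 0.049 j6 92.2
```

```bash
python3 -m inch '[1,0,0,0,0,0,6,1,0,0,0,0,0,12,1,0,0,0,0,0,18,1,0,0,0,0,0,24,1,0,0,0,0,0,27]' >/dev/null; python3 q.py; for i in 1 2; do :; done; python3 -m inch '[1,0,0,0,0,0,3,1,0,0,0,0,0,6,1,0,0,0,0,0,8,1,0,0,0,0,0,8]' >/dev/null; python3 q.py; python3 q.py; python3 -m inch '[1,0,0,0,0,0,3,1,0,0,0,0,0,6,1,0,0,0,0,0,8,1,0,0,0,0,0,8]' >/dev/null; python3 q.py;
```

```text
t 16.95 pos [0.5305 0.1102 0.2311] yaw 7.6 F [-5.6  3.5  6.6] Mz 0.073 j6 65.2
t 17.35 pos [0.5304 0.1102 0.2311] yaw -0.2 F [-5.5  2.6  7.1] Mz 0.053 j6 57.4
t 17.35 pos [0.5304 0.1102 0.2311] yaw -0.2 F [-5.5  2.6  7.1] Mz 0.053 j6 57.4
t 17.75 pos [0.5303 0.1102 0.2311] yaw -8.2 F [-6.1  3.6  6.6] Mz 0.106 j6 49.4
```

```bash
for i in 1 2 3 4 5; do python3 -m inch '[1,0,0,0,0,0,3,1,0,0,0,0,0,3]' >/dev/null; python3 q.py; done
```

```text
t 17.95 pos [0.5303 0.1102 0.2311] yaw -11.2 F [-5.3  2.5  7.2] Mz 0.045 j6 46.3
t 18.15 pos [0.5303 0.1101 0.2311] yaw -14.2 F [-5.7  3.3  8. ] Mz 0.048 j6 43.3
t 18.35 pos [0.5303 0.1102 0.2311] yaw -17.2 F [-6.   3.6  7.6] Mz 0.036 j6 40.3
t 18.55 pos [0.5303 0.1102 0.2311] yaw -20.2 F [-5.2  3.8  7.4] Mz 0.057 j6 37.3
t 18.75 pos [0.5303 0.1101 0.2311] yaw -23.2 F [-6.5  3.4  7.7] Mz 0.131 j6 34.3
```

```bash
cat > q2.py <<'E'
from h import *
M=[];F=[]
for i in range(4):
    ctrl.snapshot("side"); o=ctrl.get_obs(); M.append(o["moment"][2]);F.append(o["force"])
print("t",round(o["clock"],2),"yaw",round(o["orientation"][2],1),"F",np.mean(F,0).round(1),"Mz %.3f"%np.mean(M),"sd %.3f"%np.std(M))
E
for i in 1 2 3 4 5 6; do python3 -m inch '[1,0,0,0,0,0,4]' >/dev/null; python3 q2.py; done
```

```text
t 19.05 yaw -27.2 F [-6.   3.3  7.8] Mz 0.007 sd 0.019
t 19.35 yaw -31.2 F [-6.   3.   7.7] Mz 0.051 sd 0.052
t 19.65 yaw -35.2 F [-5.5  2.   7.5] Mz 0.028 sd 0.021
t 19.95 yaw -39.2 F [-5.2  2.   7.3] Mz 0.011 sd 0.049
t 20.25 yaw -43.2 F [-5.1  2.1  7.2] Mz 0.010 sd 0.048
t 20.55 yaw -47.2 F [-4.4  2.2  6.6] Mz 0.000 sd 0.069
```

```bash
for i in 1 2 3 4 5 6; do python3 -m inch '[1,0,0,0,0,0,4]' >/dev/null; python3 q2.py; done
```

```text
t 20.85 yaw -51.2 F [-4.4  1.7  6.3] Mz -0.014 sd 0.054
t 21.15 yaw -55.2 F [-4.1  1.8  5.8] Mz -0.006 sd 0.066
t 21.45 yaw -59.2 F [-3.7  1.6  5.4] Mz 0.010 sd 0.057
t 21.75 yaw -63.2 F [-3.2  1.2  6.1] Mz -0.005 sd 0.068
t 22.05 yaw -67.2 F [-2.9  1.4  4.9] Mz -0.007 sd 0.059
t 22.35 yaw -71.1 F [-2.7  1.1  4.9] Mz -0.014 sd 0.087
```

```bash
python3 - <<'E'
from h import *
w=ctrl.snapshot("wrist"); s=ctrl.snapshot("scene"); 
a=cv2.resize(w["frame"][150:350,180:380],(390,390),interpolation=3)
u,v=map(int,proj(s,[.53,.11,.06])); b=cv2.resize(s["frame"][v-30:v+30,u-30:u+30],(390,390),interpolation=3)
cv2.imwrite("pics/c5.png",cv2.cvtColor(np.hstack([a,b]),cv2.COLOR_RGB2BGR))
print(w["K"],ctrl.get_obs()["moment"])
E
```

```text
[[344.8637   0.     280.3681]
 [  0.     344.8637 211.5072]
 [  0.       0.       1.    ]] [ 0.5531  1.3043 -0.0227]
```

View pics/c5.png

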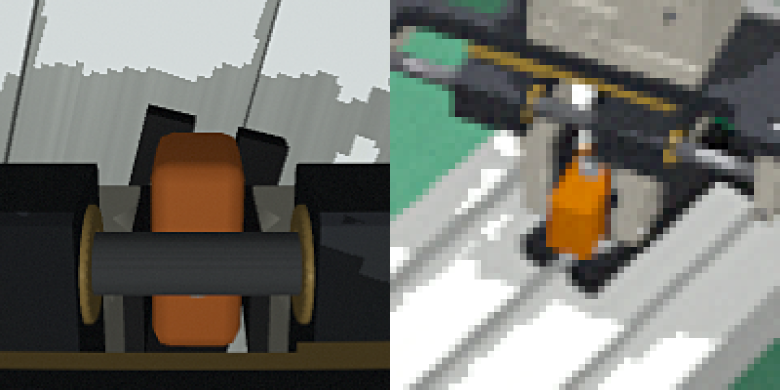

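The knob has turned with the gripper and is still seated over the fork, with no contact torque yet. I'll continue.

```bash
for i in 1 2 3 4 5 6; do python3 -m inch '[1,0,0,0,0,0,4]' >/dev/null; python3 q.py | grep -o "Mz.*"; python3 q2.py; done
```

```text
Mz 0.209 j6 -17.5
t 22.75 yaw -75.0 F [-2.8  1.6  5.3] Mz 0.027 sd 0.072
Mz 0.182 j6 -21.5
t 23.05 yaw -79.0 F [-2.   1.4  5.2] Mz 0.011 sd 0.065
Mz 0.225 j6 -25.4
t 23.35 yaw -82.9 F [-1.8  1.3  5.2] Mz 0.018 sd 0.049
Mz 0.153 j6 -29.4
t 23.65 yaw -86.9 F [-0.8  1.3  5. ] Mz 0.008 sd 0.099
Mz 0.135 j6 -33.3
t 23.95 yaw -90.9 F [-0.5  1.5  5.2] Mz 0.008 sd 0.079
Mz 0.185 j6 -37.4
t 24.25 yaw -94.9 F [0.7 1.1 5. ] Mz -0.011 sd 0.088
```

```bash
for i in 1 2 3; do python3 -m inch '[1,0,0,0,0,0,1.2,1,0,0,0,0,0,2.4,1,0,0,0,0,0,3.6,1,0,0,0,0,0,4.8,1,0,0,0,0,0,6]' >/dev/null; python3 q.py; done; python3 q2.py
```

```text
t 24.75 pos [0.5311 0.1099 0.2311] yaw -101.2 F [2.9 0.1 4.6] Mz 0.185 j6 -43.6
t 25.25 pos [0.5311 0.1099 0.2311] yaw -107.2 F [5.5 0.3 5.7] Mz 0.215 j6 -49.7
t 25.75 pos [0.5311 0.1099 0.2311] yaw -113.2 F [ 5.9 -0.9  4.5] Mz 0.157 j6 -55.7
t 25.95 yaw -113.2 F [ 5.7 -0.7  5.1] Mz 0.100 sd 0.029
```

```bash
for i in 1 2; do python3 -m inch '[1,0,0,0,0,0,1,1,0,0,0,0,0,2,1,0,0,0,0,0,3]' >/dev/null; python3 q.py; python3 q2.py; done
```

```text
t 26.25 pos [0.5312 0.1099 0.2311] yaw -116.2 F [ 6.2 -0.2  4.7] Mz 0.168 j6 -58.7
t 26.45 yaw -116.2 F [ 6.3 -0.8  4.5] Mz 0.152 sd 0.033
t 26.75 pos [0.5312 0.1098 0.2311] yaw -119.2 F [ 4.6 -0.8  2.9] Mz 0.229 j6 -61.7
t 26.95 yaw -119.2 F [ 6.2 -0.9  3.9] Mz 0.174 sd 0.047
```

```bash
for i in 1 2; do python3 -m inch '[1,0,0,0,0,0,1,1,0,0,0,0,0,2,1,0,0,0,0,0,3]' >/dev/null; python3 q.py; python3 q2.py; done
```

```text
t 27.25 pos [0.5313 0.1099 0.2311] yaw -122.2 F [ 7.3 -0.5  3. ] Mz 0.276 j6 -64.7
t 27.45 yaw -122.2 F [ 6.3 -1.4  4. ] Mz 0.189 sd 0.030
t 27.75 pos [0.5313 0.1098 0.2311] yaw -125.2 F [ 7.3 -0.8  4.1] Mz 0.302 j6 -67.7
t 27.95 yaw -125.2 F [ 6.6 -1.3  3.6] Mz 0.217 sd 0.027
```

```bash
python3 -m inch '[1,0,0,0,0,0,1,1,0,0,0,0,0,2,1,0,0,0,0,0,3,1,0,0,0,0,0,4]' >/dev/null; python3 q.py; python3 q2.py
python3 -m inch '[0.75,0,0,0,0,0,0,0.6,0,0,0,0,0,0,0.4,0,0,0,0,0,0,0.2,0,0,0,0,0,0,0,0,0,0,0,0,0]'; python3 -m inch '[0,0,0,0,0,0,0,0,0,0,0,0,0,0,0,0,0,0,0,0,0]'
```

```text
t 28.35 pos [0.5314 0.1098 0.2311] yaw -129.2 F [ 8.1 -2.3  3.7] Mz 0.306 j6 -71.7
t 28.55 yaw -129.2 F [ 8.1 -2.3  2.7] Mz 0.263 sd 0.025
clock: 29.05
tool_pos: [0.5302, 0.1096, 0.2304]
orientation: [180.0, -0.1, -129.2]
force: [1.0, 0.3, 0.7]
opening: 0.0485
gripper_force: 0.0
clock: 29.35
tool_pos: [0.5307, 0.1098, 0.2309]
orientation: [180.0, -0.0, -129.2]
force: [-0.4, 1.1, -0.1]
opening: 0.072
gripper_force: 0.0
```

```bash
python3 -m inch '[0,0,0,-10,0,0,0,0,0,0,-25,0,0,0,0,0,0,-60,0,0,0,0,0,0,-100,0,0,0,0,0,0,-140,0,0,0]'; python3 - <<'E'
from h import *
w=ctrl.snapshot("wrist"); s=ctrl.snapshot("scene"); t=ctrl.snapshot("side")
for n,q in(("w",w),("sc",s),("sd",t)): print(n,[(k,np.round(r["location"],4).tolist(),round(r["p"],2)) for k in("knob","nest") for r in ctrl.mark_of(q,k)[:4]])
a=cv2.resize(w["frame"][60:340,140:420],(390,390),interpolation=3)
u,v=map(int,proj(s,[.53,.11,.06])); b=cv2.resize(s["frame"][v-40:v+40,u-40:u+40],(390,390),interpolation=3)
cv2.imwrite("pics/c6.png",cv2.cvtColor(np.hstack([a,b]),cv2.COLOR_RGB2BGR))
E
```

```text
clock: 29.85
tool_pos: [0.5304, 0.1096, 0.3731]
orientation: [-180.0, -0.0, -129.1]
force: [1.8, 0.5, -0.3]
opening: 0.0876
gripper_force: 0.0
w [('knob', [0.5308, 0.1073, 0.0489], 0.74), ('nest', [0.529, 0.1113, 0.0381], 0.77)]
sc [('knob', [0.4993, -0.3589, 0.0208], 0.63), ('knob', [0.4651, -0.1498, 0.0269], 0.61), ('knob', [0.5313, 0.1099, 0.0436], 0.52), ('knob', [0.4767, -0.2765, 0.036], 0.19), ('nest', [0.5302, 0.1127, 0.0345], 0.81), ('nest', [0.5172, 0.246, 0.0313], 0.29)]
sd [('knob', [0.4666, -0.1531, 0.0251], 0.85), ('knob', [0.5027, -0.3634, 0.0204], 0.41), ('nest', [0.5337, 0.1123, 0.0345], 0.83)]
```

View pics/c6.png

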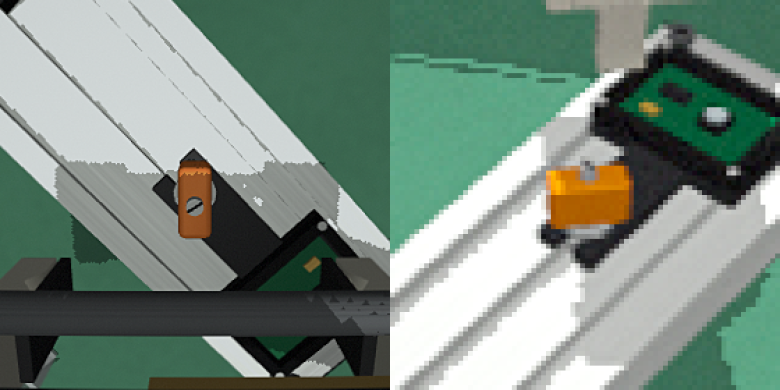

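The knob is upright over the fork at (195,195) and didn't unwind on release. The bolt's notch lies across the slot, so the head is square. Handing in.

```bash
python3 -c "
from plant import ctrl
print(ctrl.close_job())"
```

```text
the job is handed in; nothing more can be done
None
```

The nest is fastened with the orange-knob T-bolt: shank home in the fork, head square across the slot by its notch, knob screwed down about 0.25 rad past first resistance and released; handed in at about 30 s, and the hand-in reported no verdict.

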